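Put the bench tools back on their shadow pads

TASK

Tidy the bench: set the block plane, the small mallet, the try square and the wax tin each on the black foam pad that shows its own yellow silhouette, flat and squarely over the silhouette and pointing the way it shows (the plane may face either way along its bar, the tin any way). Set each one down gently, without dropping it, and leave all four resting there.

Things in the scene. Friction and masses are not known exactly. Their poses are not given: they have to be found in the camera images.
- plane_center (a point): blue metal block plane with a steel cap and brass knobs, lying on its sole, 140 mm long (its x, the tall brass knob at +x) x 44 mm wide (y) x 46 mm high overall; point on its middle, 23 mm above its sole. The middle 90 mm has flat upright sides, 30 mm high and 44 mm apart: grip across these. About 0.55 kg
- mallet_head (a point): small wooden mallet lying on its side, resting on its head; point at the head's centre, 21 mm above its underside. Pale head 42 (its x) x 85 (y) x 42 mm high. Darker handle, 20 mm wide (y) and 20 mm high, runs from the head towards -x, 21 to 114 mm from this point, at the point's height, clear of the bench: grip it across its width close to the head, about 44 mm from this point. 0.25 kg
- square_stock (a point): steel try square lying flat, an L; point at the centre of its thick dark stock, 10 mm above its underside. Stock 100 (its x) x 24 (y) x 20 mm high, brass strip on top. The thin bright blade, 24 mm wide, 3 mm thick, at half the stock's height, is at the stock's +x end (x = 26 to 50 mm) and reaches y = +82 mm. Grip across the stock, at this point or up to 15 mm to -x. 0.32 kg
- tin_center (a point): round wax tin, green with a brass-coloured lid, 64 mm across the lid (60 mm below), 36 mm high, upright; point at its centre, 18 mm up. About 0.2 kg
- plane_pad: fixed black foam pad 152 (its x) x 58 (y) mm, 6 mm thick, its top 6 mm above the bench; origin at the centre of its underside, z up. Its yellow silhouette: a long bar with round ends, 142 x 46 mm, along x, centred on the origin: the plane's point belongs over the origin and its x along this x, either way round
- mallet_pad: fixed black foam pad 147 (its x) x 96 (y) mm, 6 mm thick, its top 6 mm above the bench; origin at the centre of its underside, z up. Its yellow silhouette: a mallet, head to +x and handle to -x: the centre of the mallet's head belongs at x = +46.5 mm, y = 0, and its x along this x
- square_pad: fixed black foam pad 112 (its x) x 106 (y) mm, 6 mm thick, its top 6 mm above the bench; origin at the centre of its underside, z up. Its yellow silhouette: an L: the stock along x, its centre at x = 0, y = -35 mm, and the blade towards +y at the +x end, up to y = +47 mm: the square's point belongs at x = 0, y = -35 mm and its x along this x
- tin_pad: fixed black foam pad 84 x 84 mm, 6 mm thick, its top 6 mm above the bench; origin at the centre of its underside, z up. Its yellow silhouette: a round disc 68 mm across, centred on the origin: the tin belongs over the origin, turned any way
Mind the look-alikes: they are no part of the job. Leave any turquoise look-alike of the mallet_pad alone. There is more than one size of the part that bears square_stock; the job needs the larger.

How it is judged:
By the outcome, as a careful person would: the job done as asked, in the order asked, and still so for the second after the job is handed in, with the robot touching nothing.
It also fails if it takes over 118 s, if anything falls off the work surface, if the arm or the gripper's body presses on something with over 40 N, if the wrist force passes 120 N, or if a joint passes its speed limit or range.

ROBOT

A 6-joint arm with a two-finger parallel gripper is mounted at the origin on the work surface. World frame = base frame: x ahead of the robot, y to its left, z up, the work surface at z = 0. Lengths are in mm, angles in rad, forces in N, time in s.
With the tool pointing down it reaches from about 400 to 925 mm from the base axis. Payload 12.5 kg.
Tool frame: the origin (TCP) lies between the finger pads; the fingertips stand 19 mm ahead of it and the grasp point (between the pads) is the TCP (env.tips_ahead is the distance from the TCP to the fingertips, in mm); z points along the fingers, y is the line along which they close (so a half turn about z gives the same grasp; the last joint's range is limited). The gripper opens to 95 mm and grips with 3 to 60 N. Pads are 20 mm wide; open, the fingers measure 119 mm over their backs; the gripper's body (75 mm by 180 mm) begins 59 mm behind the grasp point.
Start: joints at [-1.325, 0.491, 1.559, -0, 1.092, -0.106], TCP at [215.391, -586.729, 233.661] pointing down, gripper open.
Joint ranges: [-3.1, 3.1], [-0.84, 2.19], [0.05, 2.79], [-1.13, 4.28], [0.06, 2.93], [-2.69, 2.69]. Speed limits (rad/s): [2.22, 2.22, 2.79, 3.14, 3.14, 3.14].

INTERFACE

Orientations are given as [roll, pitch, yaw] about the fixed x, y, z axes, in that order (R = Rz(yaw) Ry(pitch) Rx(roll)).
In Python, from cell import env gives the robot as it stands.
- The arm moves only by the shell command python3 -m crank 'ROWS'. ROWS is JSON, a list of rows, each a list of 5 numbers: the shift along the tool's x, y, z in mm, then the turn about the tool's z in degrees, then the finger opening in mm, from 0 to 95.1. In form: [[dx, dy, dz, yaw, grip], ...]. A call has 1 to 10 rows; each row is the pose to reach, as a shift and turn from the pose commanded when the call began, along the tool's axes at that moment; what a row does not reach only later rows make up. A row lasts 1/12 s, in which the tool goes at most 41.7 mm and 7.16 degrees, less where a joint would pass 70% of its speed; a pose out of reach is approached as far as the arm can. A call with a gripper value outside its range is refused whole. The fingers move at their own pace and stop on an object; the grip force is fixed at half the most. Time passes only in rows, so rows that repeat a pose let the fingers close. It gives the time, the measured TCP pose, the force, the opening and the grip force at its end, in the units of the state.
- env.state(): the state, without advancing time (a new reading comes with each control period).
- env.read_camera(name): name is "side" or "top"; returns a dict with "img" (420x560x3 uint8, blue, green, red), "K" (3x3 intrinsics, pixels), "pose" (4x4, takes a point from camera to world coordinates). Camera axes: x right, y down, z forward; pixel columns grow to the right and rows downward; lengths in mm; the calibration is good to about 2 mm. A picture is of the moment at which its call begins. There is no depth.
- env.job_done(): hands the job in; it is judged then, once.
The state is a dict: "t": time; "joints": joint angles; "qvel": joint speeds; "tau": joint torques, N m; "eef_pos": TCP position; "tcp_rot": TCP orientation; "ft_force": force on the tool from outside, world axes, zero at the start; "moment": the same for the moment, N m; "opening": opening from 0.0 (shut) to 1.0 (fully open); "grip_force": force on a finger pad.
Only numpy, scipy, OpenCV 4.12 (cv2) and the standard library are available. Lean on these libraries where they do the work, as an engineer would, in place of code of your own. Each camera call takes 0.05 s, during which the arm holds its last target. There are 200 camera calls.

## Working session

There is one attempt and no reset: what is moved stays moved. The work goes in short steps, Python scripts to look and compute and a shell command to move; the robot and the scene stay as the last step left them, time stands still between calls to the robot, and variables do not carry over. Pictures are saved under pics/ and viewed, at most 14 in all, crops included, and the job is handed in when it is done.

```bash
mkdir -p pics
cat > h.py <<'E'
from cell import env
import numpy as np, cv2
def snap(n,f):
    c=env.read_camera(n); cv2.imwrite(f'pics/{f}.png',c['img']); np.savez(f'{f}.npz',K=c['K'],pose=c['pose']); return c
def px(f,u,v,z):
    c=np.load(f'{f}.npz'); P=c['pose']; d=P[:3,:3]@np.linalg.inv(c['K'])@[u,v,1]; o=P[:3,3]
    return (o+d*(z-o[2])/d[2])[:2].round(1)
E
python3 - <<'E'
from h import *
for n in('top','side'):
    c=snap(n,n+'0'); print(n,c['pose'].round(2).tolist(),c['K'].tolist())
s=env.state(); print(s)
E
```

```text
top [[-0.02, -0.98, 0.18, 210.93], [-1.0, 0.02, -0.01, -10.81], [0.01, -0.18, -0.98, 1219.06], [0.0, 0.0, 0.0, 1.0]] [[478.4227189337177, 0.0, 280.910763105881], [0.0, 478.4227189337177, 211.30280329411238], [0.0, 0.0, 1.0]]
side [[-0.93, -0.24, 0.26, 159.41], [-0.35, 0.68, -0.65, 632.11], [-0.02, -0.7, -0.72, 781.72], [0.0, 0.0, 0.0, 1.0]] [[424.1213996379815, 0.0, 283.4690007572396], [0.0, 424.1213996379815, 209.86270349869028], [0.0, 0.0, 1.0]]
{'t': 0.1, 'joints': array([-1.32458953e+00,  4.91518456e-01,  1.55934662e+00,  2.09361160e-05,
        1.09167815e+00, -1.05609031e-01]), 'qvel': array([-0.00014228, -0.00191241, -0.00223137, -0.0003909 ,  0.00106197,
        0.00020547]), 'tau': array([ 3.01991458e-03, -6.13623762e+01, -2.58606827e+01,  6.94253272e-02,
        4.69738967e-02, -7.41644953e-05]), 'eef_pos': array([ 215.35584264, -586.54522423,  233.12268051]), 'tcp_rot': array([-3.14064933e+00, -1.18669204e-04,  3.51806111e-01]), 'ft_force': array([-0.10198853,  0.33160343, -0.27060502]), 'moment': array([ 0.02853405, -0.01855447, -0.01726663]), 'grip_force': 0.0, 'opening': 0.9982041610413376}
```

```bash
ls; python3 -c "
import cv2
for n in('top','side'):
    i=cv2.imread(f'pics/{n}0.png'); cv2.imwrite(f'pics/{n}0b.png',cv2.resize(i,(800,600),interpolation=cv2.INTER_CUBIC))"
```

```text
h.py
pics
side0.npz
top0.npz
```

View pics/top0b.png

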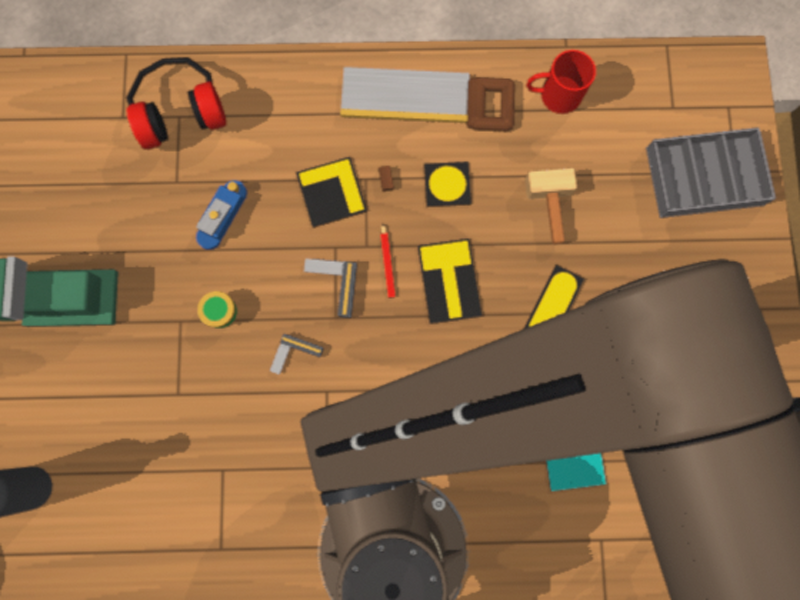

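View pics/side0b.png

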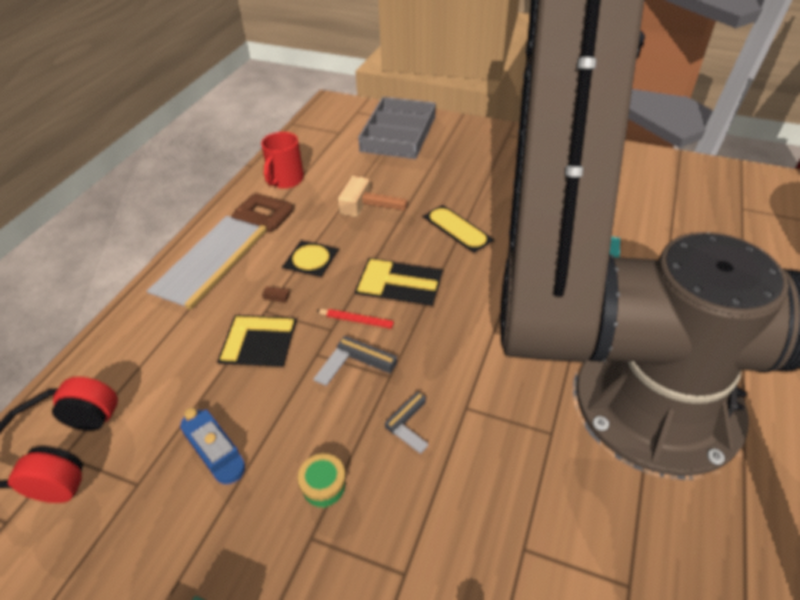

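Candidates (800x600 top view):
- **Squares:** large at (335,285), small at (297,350). I choose the large one.
- **Mallet pads:** yellow at (450,280), turquoise at (577,470). I choose the yellow one.
- **Single items:** mallet (555,200), plane (222,213), tin (215,308).
- **Pads:** plane pad (555,300, partly hidden), square pad (332,190), tin pad (447,184).

Next is a close crop to check these.

Run:
```python
import cv2
i=cv2.imread('pics/top0.png')[105:265,130:415]; cv2.imwrite('pics/c1.png',cv2.resize(i,None,fx=2.8,fy=2.8,interpolation=cv2.INTER_CUBIC))
```

```text
(no output)
```

View pics/c1.png

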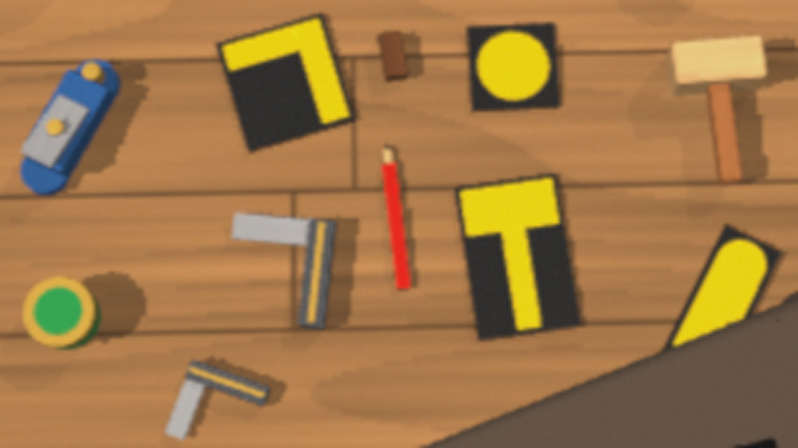

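```bash
cat > seg.py <<'E'
from h import *
import sys
def blobs(f,lo,hi,z,amin=60):
    i=cv2.imread(f'pics/{f}.png'); m=cv2.inRange(cv2.cvtColor(i,cv2.COLOR_BGR2HSV),lo,hi)
    for c in cv2.findContours(m,cv2.RETR_EXTERNAL,cv2.CHAIN_APPROX_NONE)[0]:
        if cv2.contourArea(c)<amin: continue
        w=np.array([px(f,*p,z) for p in c[:,0].astype(float)],np.float32)
        m_=cv2.moments(w.reshape(-1,1,2)); r=cv2.minAreaRect(w)
        print(f,c[:,0].mean(0).round(),'cen',round(m_['m10']/m_['m00'],1),round(m_['m01']/m_['m00'],1),'rect',np.round(r[0],1),np.round(r[1],1),round(r[2],1),'area',round(m_['m00']))
if __name__=='__main__':
    for f in('top0','side0'):
        print('yellow');blobs(f,(24,150,120),(34,255,255),6)
        print('black');blobs(f,(0,0,0),(180,255,60),6,300) if 0 else None
        print('blue');blobs(f,(100,120,40),(125,255,255),15)
        print('green');blobs(f,(45,100,60),(75,255,255),36)
E
python3 seg.py
```

```text
yellow
top0 [387. 209.] cen 432.8 -303.8 rect [ 424.4 -301.6] [ 48.1 120.5] 60.7 area 4208
top0 [314. 191.] cen 491.1 -110.0 rect [ 468.8 -112.7] [139.5  89.7] 7.2 area 5948
top0 [313. 128.] cen 653.3 -115.2 rect [ 653.3 -115.8] [69.4 67.1] 88.9 area 3659
top0 [235. 127.] cen 661.0 90.2 rect [642.2 101. ] [104.1  98.1] 16.1 area 4444
black
blue
top0 [157. 149.] cen 595.6 297.8 rect [600.  303.4] [ 48.9 137.3] 62.4 area 2647
green
top0 [150. 216.] cen 420.1 302.0 rect [420.4 302.8] [40.2 38.2] 88.9 area 1215
top0 [ 46. 210.] cen 442.8 562.5 rect [445.  555.9] [152.6  91.9] 88.9 area 8357
yellow
side0 [176. 232.] cen 665.8 94.0 rect [644.  102.1] [95.6 87.2] 16.8 area 2517
side0 [275. 195.] cen 502.2 -106.8 rect [ 469.7 -111.1] [129.8  74.7] 7.6 area 3151
side0 [217. 180.] cen 654.1 -113.2 rect [ 653.9 -113.8] [55.1 54.7] 27.2 area 2293
side0 [320. 159.] cen 414.6 -294.9 rect [ 414.8 -294.8] [ 34.9 128.3] 61.4 area 3748
black
blue
side0 [147. 313.] cen 586.3 314.6 rect [593.5 308. ] [ 42.5 133.5] 61.9 area 2267
green
side0 [228. 350.] cen 397.0 335.8 rect [397.6 334. ] [47.7 16.7] 37.2 area 239
side0 [224. 332.] cen 421.1 303.9 rect [421.1 303.8] [39.7 39. ] 70.2 area 1221
```

The crop confirms the choices: plane (70,128), large square with its stock at (317,273), mallet with its head at (719,60), tin (60,312), and the pads as listed. I'm working out positions now.

```bash
cat >> h.py <<'E'
def go(x,y,z,yaw):
    s=env.state(); p=s['eef_pos']; a=s['tcp_rot'][2]; dx,dy=x-p[0],y-p[1]; c,n=np.cos(a),np.sin(a)
    t=np.rad2deg(a)-yaw; t=(t+180)%360-180
    print('t',round(s['t'],1),'at',p.round(1),'yaw',np.rad2deg(a).round(1),'open',round(s['opening']*95.1,1),'-> rows',np.round([dx*c+dy*n,dx*n-dy*c,p[2]-z,t],1))
E
python3 - <<'E'
from h import *
q=lambda u,v,z:px('top0',130+u/2.8,105+v/2.8,z)
print('sq',[q(*p,20).tolist() for p in((307,220),(335,220),(325,327),(302,327),(317.5,273))])
print('strip',q(322,222,20),q(312,325,20),'blade end',q(232,215,11.5),q(232,239,11.5))
print('mallet head',[q(*p,42).tolist() for p in((672,42),(764,38),(767,77),(674,84))],'handle',q(720,86,31),q(733,181,31))
print('tin',q(59,311,36),'plane',q(90,72,46),q(56,126,40))
go(597,305,180,152)
E
```

```text
sq [[501.8, 79.4], [501.2, 53.7], [401.9, 63.8], [402.4, 84.6], [451.9, 70.1]]
strip [499.6  65.6] [404.   75.5] blade end [510.  149.3] [487.2 149.2]
mallet head [[658.9, -261.2], [661.1, -346.9], [623.3, -347.1], [618.2, -260.8]] handle [ 619.2 -305.9] [ 527.9 -312.2]
tin [418.8 300.2] plane [638.7 275. ] [589.8 306.3]
t 0.1 at [ 215.4 -586.5  233.1] yaw 20.2 open 94.9 -> rows [ 665.5 -705.4   53.1 -131.8]
```

```bash
R='[665,-705,53,-132,95]'; python3 -m crank '[[665,-705,53,-132,95],[665,-705,53,-132,95],[665,-705,53,-132,95],[665,-705,53,-132,95],[665,-705,53,-132,95],[665,-705,53,-132,95],[665,-705,53,-132,95],[665,-705,53,-132,95],[665,-705,53,-132,95],[665,-705,53,-132,95]]'; python3 -c "
from h import *
go(597,305,180,152)"
```

```text
t: 0.93
eef_pos: [379.3, -202.3, 210.8]
tcp_rot: [3.142, 0.0, 1.608]
ft_force: [0.6, 0.0, -0.2]
opening: 1.0
grip_force: 0.0
t 0.9 at [ 379.3 -202.3  210.8] yaw 92.1 open 95.1 -> rows [499.  236.2  30.8 -59.9]
```

```bash
python3 -m crank '[[499,236,31,-60,95],[499,236,31,-60,95],[499,236,31,-60,95],[499,236,31,-60,95],[499,236,31,-60,95],[499,236,31,-60,95],[499,236,31,-60,95],[499,236,31,-60,95],[499,236,31,-60,95],[499,236,31,-60,95]]'; python3 -c "
from h import *
go(597,305,180,152)"
```

```text
t: 1.77
eef_pos: [545.5, 179.4, 187.1]
tcp_rot: [-3.141, -0.0, 2.653]
ft_force: [1.6, -0.8, 0.4]
opening: 1.0
grip_force: 0.0
t 1.8 at [545.5 179.4 187.1] yaw 152.0 open 95.1 -> rows [ 13.5 135.1   7.1  -0. ]
```

```bash
python3 -m crank '[[13,135,7,0,95],[13,135,7,0,95],[13,135,7,0,95],[13,135,7,0,95],[13,135,7,0,95],[13,135,7,0,95]]'
python3 - <<'E'
from h import *
go(597,305,22,152)
c=snap('top','top1'); s=snap('side','side1')
a=cv2.resize(c['img'][100:250,130:290],None,fx=2.5,fy=3); b=cv2.resize(s['img'][250:400,80:240],None,fx=2.5,fy=3)
cv2.imwrite('pics/c2.png',np.hstack([cv2.resize(a,(400,400)),cv2.resize(b,(400,400))]))
import seg; seg.blobs('top1',(24,150,120),(34,255,255),6); seg.blobs('side1',(24,150,120),(34,255,255),6)
E
```

```text
t: 2.27
eef_pos: [597.0, 302.1, 179.7]
tcp_rot: [-3.14, -0.001, 2.65]
ft_force: [-0.4, -1.0, 0.2]
opening: 1.005
grip_force: 0.0
t 2.3 at [597.  302.1 179.7] yaw 151.8 open 95.6 -> rows [  1.4   2.6 157.7  -0.2]
top1 [386. 215.] cen 415.3 -296.1 rect [ 415.5 -296.5] [ 48.1 141.2] 60.7 area 5957
top1 [314. 191.] cen 490.6 -110.2 rect [ 468.7 -113. ] [140.2  90.2] 7.2 area 6010
top1 [313. 128.] cen 652.0 -115.1 rect [ 653.2 -114.4] [66.6 67.1] 88.0 area 3412
top1 [235. 128.] cen 659.9 89.6 rect [641.9 100.5] [103.9  97.8] 16.2 area 4129
```

View pics/c2.png

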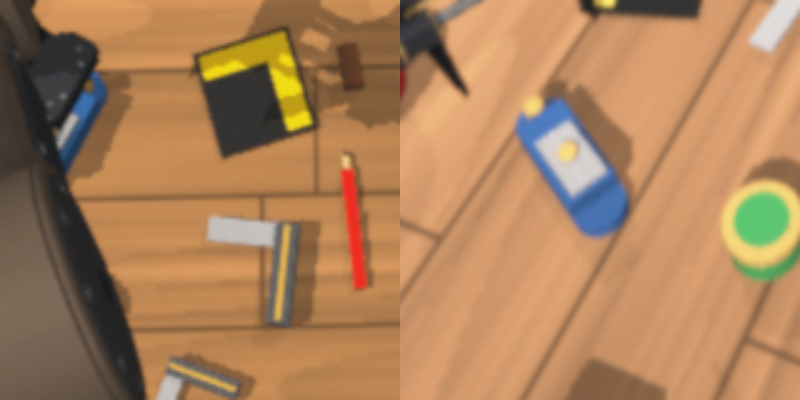

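The right half shows the plane fully, with nothing between the fingers and its sides, so I'm descending.

```bash
python3 -m crank '[[2,3,40,0,95],[2,3,80,0,95],[2,3,120,0,95],[2,3,145,0,95],[2,3,157,0,95],[2,3,157,0,95],[2,3,157,0,40],[2,3,157,0,40],[2,3,157,0,40],[2,3,157,0,40]]';python3 -m crank '[[0,0,0,0,40],[0,0,0,0,40],[0,0,0,0,40],[0,0,0,0,40],[0,0,0,0,40],[0,0,0,0,40]]'; python3 -c "
from h import *
go(415.3,-296,150,151)"
```

```text
t: 3.2
eef_pos: [597.8, 306.0, 25.1]
tcp_rot: [3.14, 0.001, 2.649]
ft_force: [0.4, 1.1, 0.3]
opening: 0.775
grip_force: 0.0
t: 3.7
eef_pos: [597.3, 305.9, 23.5]
tcp_rot: [3.142, 0.0, 2.649]
ft_force: [-0.6, 0.1, 1.3]
opening: 0.46
grip_force: 30.0
t 3.7 at [597.3 305.9  23.5] yaw 151.8 open 43.7 -> rows [-124.3 -616.4 -126.5    0.8]
```

```bash
python3 -m crank '[[0,0,-5,0,40],[0,0,-20,0,40],[0,0,-50,0,40],[0,0,-80,0,40],[0,0,-100,0,40],[-20,-100,-125,0,40],[-27,-135,-125,0,40],[-34,-170,-125,0,40],[-42,-210,-125,0,40],[-50,-250,-125,0,40]]';python3 -c "
from h import *
go(415.3,-296,130,151)"
```

```text
t: 4.53
eef_pos: [536.0, 106.9, 147.4]
tcp_rot: [-3.141, -0.0, 2.65]
ft_force: [0.9, -0.1, -4.9]
opening: 0.46
grip_force: 30.0
t 4.5 at [536.  106.9 147.4] yaw 151.8 open 43.7 -> rows [ -84.  -412.1   17.4    0.8]
```

```bash
python3 -m crank '[[-75,-370,16,1,40],[-75,-370,16,1,40],[-75,-370,16,1,40],[-75,-370,16,1,40],[-75,-370,16,1,40],[-75,-370,16,1,40],[-75,-370,16,1,40],[-75,-370,16,1,40],[-75,-370,16,1,40],[-75,-370,16,1,40]]'
python3 - <<'E'
from h import *
env.read_camera('side'); 
c=snap('side','side2'); go(415.3,-296,30,151)
cv2.imwrite('pics/c3.png',cv2.resize(c['img'][60:260,240:440],(600,600)))
E
```

```text
t: 5.37
eef_pos: [426.7, -258.6, 131.0]
tcp_rot: [-3.141, 0.001, 2.627]
ft_force: [0.3, -0.2, -4.1]
opening: 0.463
grip_force: 30.0
t 5.5 at [ 427.4 -254.5  130.9] yaw 150.6 open 43.9 -> rows [ -9.9 -42.1 100.9  -0.4]
```

View pics/c3.png

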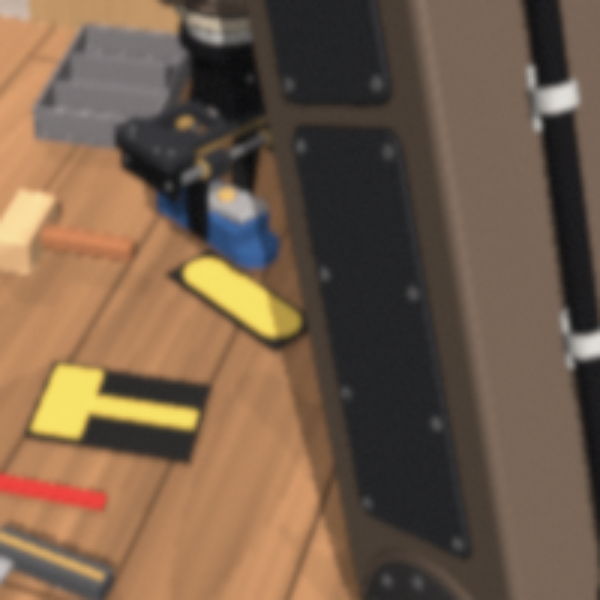

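The plane is held above its pad. In this crop its ends are at about (160,200) and (277,245), with the near finger at (197,210). I'll compare that with where the ends should project.

Run:
```python
from h import *
c=np.load('side2.npz'); P=c['pose']; a=np.deg2rad(150.6)
for d in(-70,-45,0,45,70):
  for z in(0,15,30):
    w=np.array([427.4+d*np.cos(a),-254.5+d*np.sin(a),107.5+z]); p=c['K']@(P[:3,:3].T@(w-P[:3,3])); p=p[:2]/p[2]; print(d,z,((p-[240,60])*3).round())
i=cv2.imread('pics/side2.png'); m=cv2.inRange(cv2.cvtColor(i,cv2.COLOR_BGR2HSV),(100,120,40),(125,255,255)); v,u=np.nonzero(m[100:160,280:345]); print('blue u range',(u.min()+40)*3,(u.max()+41)*3)
```

```text
-70 0 [165. 195.]
-70 15 [165. 181.]
-70 30 [165. 167.]
-45 0 [183. 207.]
-45 15 [184. 193.]
-45 30 [184. 179.]
0 0 [217. 229.]
0 15 [218. 215.]
0 30 [218. 201.]
45 0 [252. 253.]
45 15 [253. 239.]
45 30 [254. 224.]
70 0 [273. 266.]
70 15 [274. 252.]
70 30 [275. 238.]
blue u range 159 276
```

```bash
python3 -m crank '[[-9,-40,0,0,40],[-9,-42,30,0,40],[-9,-42,60,0,40],[-9,-42,75,0,40],[-9,-42,80,0,40],[-9,-42,80,0,40],[-9,-42,80,0,40]]'; python3 -c "
from h import *
go(415.3,-296,30,151)"
```

```text
t: 6.05
eef_pos: [416.3, -293.5, 51.7]
tcp_rot: [-3.142, 0.0, 2.633]
ft_force: [0.1, 0.3, -4.7]
opening: 0.459
grip_force: 30.0
t 6.0 at [ 416.3 -293.5   51.7] yaw 150.8 open 43.7 -> rows [-0.3 -2.6 21.7 -0.2]
```

```bash
python3 -m crank '[[0.5,-2.5,5,0,40],[0.5,-2.5,10,0,40],[0.5,-2.5,14,0,40],[0.5,-2.5,17,0,40],[0.5,-2.5,18,0,40],[0.5,-2.5,19,0,40],[0.5,-2.5,20,0,40],[0.5,-2.5,20.5,0,40],[0.5,-2.5,20.5,0,40]]'; python3 -c "
from h import *
go(415.3,-296,29.5,151)"
```

```text
t: 6.8
eef_pos: [414.0, -296.1, 30.6]
tcp_rot: [-3.142, 0.0, 2.632]
ft_force: [0.9, 0.1, -4.2]
opening: 0.456
grip_force: 30.0
t 6.8 at [ 414.  -296.1   30.6] yaw 150.8 open 43.4 -> rows [-1.1  0.7  1.1 -0.2]
```

```bash
python3 -m crank '[[-0.5,0.5,0.5,0,40],[-0.5,0.5,1,0,40],[-0.5,0.5,1.4,0,40],[-0.5,0.5,1.6,0,40],[-0.5,0.5,1.6,0,40]]'; python3 -c "
from h import *
go(415.3,-296,29.5,151)"
```

```text
t: 7.22
eef_pos: [414.8, -295.9, 29.5]
tcp_rot: [-3.141, 0.001, 2.632]
ft_force: [-1.5, 2.5, 4.5]
opening: 0.463
grip_force: 30.0
t 7.2 at [ 414.8 -295.9   29.5] yaw 150.8 open 44.0 -> rows [-0.5  0.2 -0.  -0.2]
```

```bash
python3 -m crank '[[0,0,0,0,60],[0,0,0,0,60],[0,0,0,0,60],[0,0,0,0,60],[0,0,-8,0,60],[0,0,-40,0,80],[0,0,-80,0,95],[0,0,-110,-7,95],[0,0,-110,-14,95],[0,0,-110,-21,95]]'; python3 -c "
from h import *
go(596.6,-307.3,130,184)"
```

```text
t: 8.05
eef_pos: [415.2, -296.3, 141.6]
tcp_rot: [-3.139, 0.004, 3.004]
ft_force: [-0.4, 0.2, 0.4]
opening: 0.926
grip_force: 0.0
t 8.1 at [ 415.2 -296.3  141.6] yaw 172.1 open 88.1 -> rows [-181.2   14.    11.6  -11.9]
```

```bash
python3 -m crank '[[-40,4,10,-7,95],[-80,7,10,-11,95],[-120,10,10,-11,95],[-155,13,10,-11,95],[-181,14,10,-11,95],[-181,14,10,-11,95],[-181,14,10,-11,95]]'
python3 - <<'E'
from h import *
go(596.6,-307.3,22,184)
t=snap('top','top3');c=snap('side','side3')
print(np.array(t['img']).shape)
cv2.imwrite('pics/c4.png',np.hstack([cv2.resize(t['img'][100:260,330:490],(400,400)),cv2.resize(c['img'][80:240,200:360],(400,400))]))
E
```

```text
t: 8.63
eef_pos: [596.3, -307.4, 128.8]
tcp_rot: [3.141, -0.0, -3.092]
ft_force: [-0.5, -0.7, 0.3]
opening: 0.998
grip_force: 0.0
t 8.6 at [ 596.3 -307.4  128.8] yaw -177.2 open 95.0 -> rows [-3.000e-01  1.000e-01  1.068e+02 -1.200e+00]
(420, 560, 3)
```

View pics/c4.png

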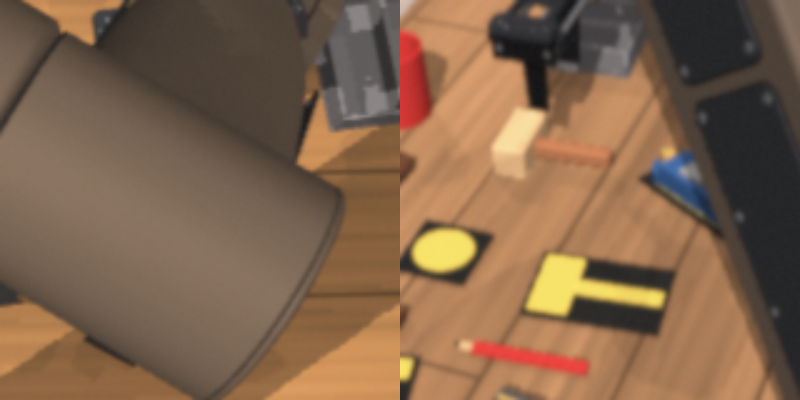

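The side view shows the mallet at (520,143) with its handle running to (612,158), clear of the open fingers. I'm cross-checking the handle position.

Run:
```python
from h import *
q=lambda u,v,z:px('side3',200+(u-400)/2.5,80+v/2.5,z)
print('handle mid,end,start',q(575,151,23),q(611,156,23),q(540,147,23)); print('head top',q(515,109,42),q(547,115,42),q(526,147,42),q(493,142,42))
```

```text
handle mid,end,start [ 573.4 -305.8] [ 529.6 -310.8] [ 615.9 -299.4]
head top [ 663.7 -336.7] [ 621.9 -337.9] [ 619.9 -270.7] [ 660.4 -266.8]
```

```bash
python3 -m crank '[[0,0,40,-1,60],[0,0,75,-1,60],[0,0,95,-1,60],[0,0,107,-1,60],[0,0,107,-1,60],[0,0,107,-1,10],[0,0,107,-1,10],[0,0,107,-1,10],[0,0,107,-1,10],[0,0,107,-1,10]]';python3 -m crank '[[0,0,0,0,10],[0,0,0,0,10],[0,0,0,0,10],[0,0,0,0,10],[0,0,0,0,10],[0,0,0,0,10],[0,0,0,0,10]]'; python3 -c "
from h import *
go(468.9-0*0+2.5,-112.4,130,187.2)"
```

```text
t: 9.57
eef_pos: [595.9, -308.0, 22.6]
tcp_rot: [-3.141, 0.001, -3.076]
ft_force: [0.1, -0.0, -0.1]
opening: 0.352
grip_force: 0.0
t: 10.15
eef_pos: [595.8, -307.9, 22.2]
tcp_rot: [-3.142, 0.0, -3.076]
ft_force: [-0.3, 2.3, 4.3]
opening: 0.208
grip_force: 29.9
t 10.2 at [ 595.8 -307.9   22.2] yaw -176.2 open 19.8 -> rows [ 111.3  203.3 -107.8   -3.4]
```

```bash
python3 -m crank '[[0,0,-4,0,10],[0,0,-12,0,10],[0,0,-30,0,10],[0,0,-60,0,10],[0,0,-85,0,10],[0,0,-85,0,10]]'
python3 - <<'E'
from h import *
go(470.1,-112.1,100,187.2)
c=snap('side','side4')
cv2.imwrite('pics/c5.png',cv2.resize(c['img'][70:200,180:340],(740,600),interpolation=cv2.INTER_CUBIC))
E
```

```text
t: 10.65
eef_pos: [597.5, -309.1, 112.5]
tcp_rot: [-3.137, 0.006, -3.076]
ft_force: [1.3, -0.4, -2.6]
opening: 0.212
grip_force: 29.9
t 10.7 at [ 597.5 -309.1  112.5] yaw -176.2 open 20.2 -> rows [114.2 204.9  12.5  -3.4]
```

View pics/c5.png

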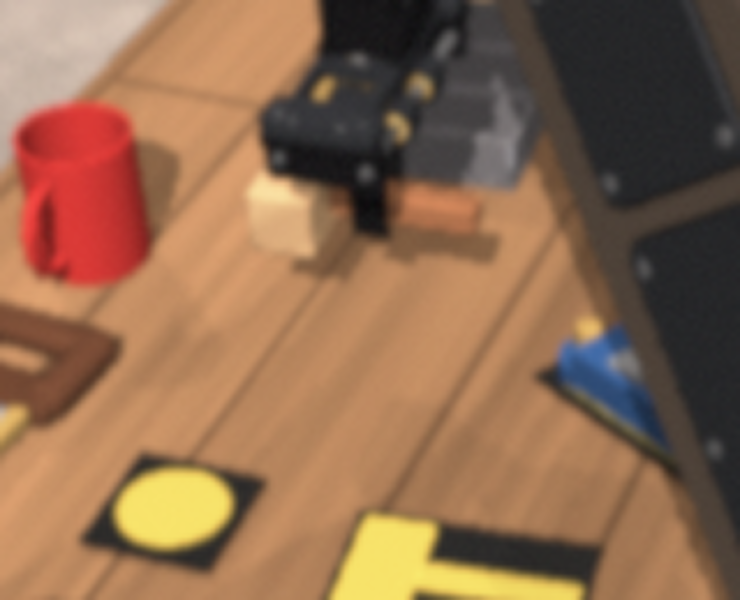

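The mallet at (290,215) is held level. I'm moving it over its pad.

```bash
python3 -m crank '[[20,36,3,-3,10],[40,72,12,-3.4,10],[60,108,12,-3.4,10],[80,144,12,-3.4,10],[100,180,12,-3.4,10],[113,203,30,-3.4,10],[113,203,50,-3.4,10],[113,203,60,-3.4,10],[113,203,60,-3.4,10],[113,203,60,-3.4,10]]'
python3 - <<'E'
from h import *
go(470.1,-112.1,28.2,187.2)
c=snap('side','side5')
cv2.imwrite('pics/c6.png',cv2.resize(c['img'][120:240,200:360],(800,600),interpolation=cv2.INTER_CUBIC))
E
```

```text
t: 11.53
eef_pos: [469.9, -113.3, 46.5]
tcp_rot: [3.141, -0.001, -3.017]
ft_force: [0.8, 0.3, -1.9]
opening: 0.207
grip_force: 30.0
t 11.5 at [ 469.9 -113.3   46.5] yaw -172.9 open 19.7 -> rows [-0.3  1.2 18.3 -0.1]
```

View pics/c6.png

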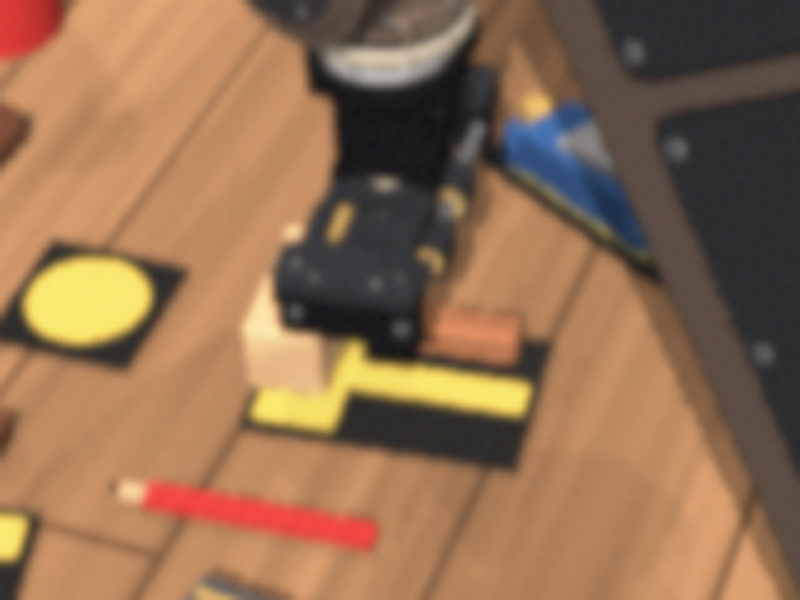

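The mallet hangs just above its silhouette. The lower corners of its head's near face are at about (246,380) and (323,393), so I can measure the offset.

Run:
```python
from h import *
q=lambda u,v,z:px('side5',200+u/5,120+v/5,z)
a=np.deg2rad(7.2);R=np.array([[np.cos(a),np.sin(a)],[-np.sin(a),np.cos(a)]]);o=np.array([468.9,-112.3])
for n,p,z in(('b+x',(246,380),24.3),('b-x',(323,393),24.3),('silh head +x+y',(249,418),6),('silh head -x+y',(337,433),6),('hendle end',(521,340),34),('silh end',(530,400),6)): print(n,(R@(q(*p,z)-o)).round(1))
```

```text
b+x [70.7 37.2]
b-x [29.4 37.9]
silh head +x+y [67.8 46.3]
silh head -x+y [20.4 46.9]
hendle end [-63.4 -12.3]
silh end [-71.5   1.9]
```

```bash
python3 -m crank '[[1,1,4,0,10],[1,1,7,0,10],[1,1,9,0,10],[1,1,11,0,10],[1,1,12.5,0,10],[1,1,14,0,10],[1,1,15,0,10],[1,1,16,0,10],[1,1,17,0,10],[1,1,17,0,10]]'; python3 -c "
from h import *
go(470.1,-112.1,28.2,187.2)"
```

```text
t: 12.42
eef_pos: [468.6, -111.9, 29.9]
tcp_rot: [-3.142, -0.0, -3.016]
ft_force: [0.2, 0.2, -2.6]
opening: 0.211
grip_force: 30.0
t 12.4 at [ 468.6 -111.9   29.9] yaw -172.8 open 20.0 -> rows [-1.5 -0.3  1.7 -0. ]
```

```bash
python3 -m crank '[[0,0,0.5,0,10],[0,0,1,0,10],[0,0,1.5,0,10],[0,0,2,0,10],[0,0,2.2,0,10],[0,0,2.2,0,10]]'; python3 -c "
from h import *
go(470.1,-112.1,28.2,187.2)"
```

```text
t: 12.92
eef_pos: [468.6, -112.0, 28.1]
tcp_rot: [-3.141, 0.0, -3.016]
ft_force: [-1.7, 0.3, 3.1]
opening: 0.21
grip_force: 30.0
t 12.9 at [ 468.6 -112.    28.1] yaw -172.8 open 19.9 -> rows [-1.5 -0.3 -0.1 -0. ]
```

```bash
python3 -m crank '[[0,0,0,0,45],[0,0,0,0,45],[0,0,0,0,45],[0,0,0,0,45],[0,0,0,0,45],[0,0,-6,0,45],[0,0,-40,0,45],[0,0,-80,0,60],[0,0,-100,7,60],[0,0,-100,13,60]]'; python3 -c "
from h import *
go(450,70.3,130,174.1)"
```

```text
t: 13.75
eef_pos: [470.0, -112.4, 132.2]
tcp_rot: [-3.14, 0.007, 3.035]
ft_force: [0.6, -0.8, -0.0]
opening: 0.607
grip_force: 0.0
t 13.8 at [ 470.  -112.4  132.2] yaw 173.9 open 57.7 -> rows [ 39.4 179.5   2.2  -0.2]
```

```bash
python3 -m crank '[[9,40,0,0,60],[18,80,0,0,60],[27,120,0,0,60],[35,160,0,0,60],[39,179,0,0,60],[39,179,0,0,60],[39,179,0,0,60]]'
python3 - <<'E'
from h import *
go(450,70.3,22,174.1)
t=snap('top','top6');c=snap('side','side6')
cv2.imwrite('pics/c7.png',np.hstack([cv2.resize(t['img'][150:270,270:430],(400,300),interpolation=3),cv2.resize(c['img'][120:240,200:360],(400,300),interpolation=3)]))
cv2.imwrite('pics/c7.png',np.vstack([cv2.imread('pics/c7.png'),np.hstack([cv2.resize(c['img'][150:285,140:320],(400,300),interpolation=3),cv2.resize(t['img'][155:290,140:320],(400,300),interpolation=3)])]))
E
```

```text
t: 14.33
eef_pos: [447.8, 70.9, 128.2]
tcp_rot: [-3.141, 0.0, 3.043]
ft_force: [-0.1, -0.3, 0.1]
opening: 0.632
grip_force: 0.0
t 14.3 at [447.8  70.9 128.2] yaw 174.3 open 60.1 -> rows [ -2.2  -0.4 106.2   0.2]
```

View pics/c7.png

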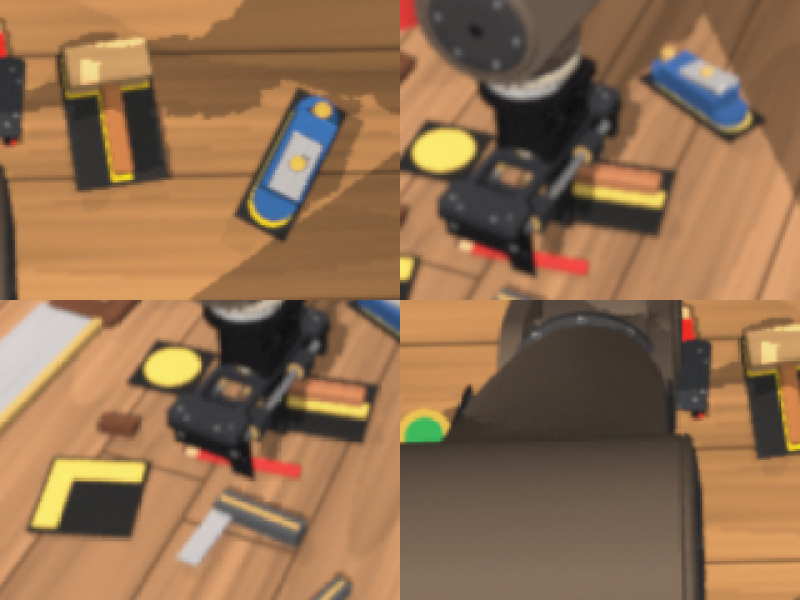

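The top-left crop shows the mallet and plane lying on their pads. The lower-left crop shows the square at (260,515), clear. I'm checking the numbers on the two placements while descending on the square.

```bash
python3 -m crank '[[-2,0,40,0,60],[-2,0,75,0,60],[-2,0,97,0,60],[-2,0,106,0,60],[-2,0,106,0,60],[-2,0,106,0,15],[-2,0,106,0,15],[-2,0,106,0,15],[-2,0,106,0,15],[-2,0,106,0,15]]';python3 -m crank '[[0,0,0,0,15],[0,0,0,0,15],[0,0,0,0,15],[0,0,0,0,15],[0,0,0,0,15],[0,0,0,0,15]]'
python3 - <<'E'
from h import *; import seg
for f in('top6','side6'): seg.blobs(f,(100,120,40),(125,255,255),21)
q=lambda u,v,z:px('top6',270+u/2.5,150+v/2.5,z)
a=np.deg2rad(7.2);R=np.array([[np.cos(a),np.sin(a)],[-np.sin(a),np.cos(a)]]);o=np.array([468.9,-112.3])
for n,p,z in(('end',(120,173),37),('head l',(62,50),48),('head r',(150,38),48),('head rb',(155,78),48),('pad bl',(80,189),6),('pad br',(169,176),6)): print(n,(R@(q(*p,z)-o)).round(1))
# pad coordinates of the square's target
a=np.deg2rad(16.3); print('sq target',642.5+35*np.sin(a),101-35*np.cos(a)); go(652.3-2*np.cos(a),67.4-2*np.sin(a),130,196.3)
E
```

```text
t: 15.27
eef_pos: [450.2, 69.8, 22.3]
tcp_rot: [3.142, 0.001, 3.04]
ft_force: [-0.6, 1.3, 0.5]
opening: 0.337
grip_force: 0.9
t: 15.77
eef_pos: [450.2, 70.0, 22.2]
tcp_rot: [3.142, 0.001, 3.04]
ft_force: [-0.4, 1.9, 6.0]
opening: 0.252
grip_force: 30.0
top6 [388. 212.] cen 418.5 -296.9 rect [ 416.1 -299.3] [ 47.4 135.2] 62.8 area 2187
side6 [318. 155.] cen 413.8 -283.5 rect [ 415.  -290.5] [ 59.  135.6] 57.8 area 3670
end [-67.    3.3]
head l [64.3 42.3]
head r [ 63.7 -47.9]
head rb [ 21.9 -46. ]
pad bl [-72.8  43.3]
pad br [-72.9 -49.5]
sq target 652.3233348122276 67.40681478086846
t 15.8 at [450.2  70.   22.2] yaw 174.2 open 24.0 -> rows [-199.4   17.1 -107.8  -22.1]
```

```bash
python3 -m crank '[[0,0,-4,0,15],[0,0,-15,0,15],[0,0,-40,0,15],[0,0,-65,-4,15],[-40,3,-70,-11,15],[-80,7,-70,-18,15],[-120,10,-70,-22,15],[-160,14,-70,-22,15],[-190,17,-60,-22,15],[-199,17,-40,-22,15]]';python3 -m crank '[[0,0,6,0,15],[0,0,12,0,15],[0,0,12,0,15],[0,0,12,0,15]]'
python3 - <<'E'
from h import *
a=np.deg2rad(16.3); go(652.3-2*np.cos(a),67.4-2*np.sin(a),28.2,196.3)
c=snap('side','side7')
cv2.imwrite('pics/c8.png',cv2.resize(c['img'][185:275,125:245],(800,600),interpolation=3))
E
```

```text
t: 16.6
eef_pos: [654.5, 66.4, 63.2]
tcp_rot: [-3.14, 0.006, -2.859]
ft_force: [0.1, -0.6, -3.5]
opening: 0.249
grip_force: 30.0
t: 16.93
eef_pos: [648.8, 66.7, 50.1]
tcp_rot: [3.141, -0.001, -2.859]
ft_force: [-0.4, -0.0, -3.4]
opening: 0.252
grip_force: 30.0
t 16.9 at [648.8  66.7  50.1] yaw -163.8 open 23.9 -> rows [-1.6 -0.3 21.9 -0.1]
```

View pics/c8.png

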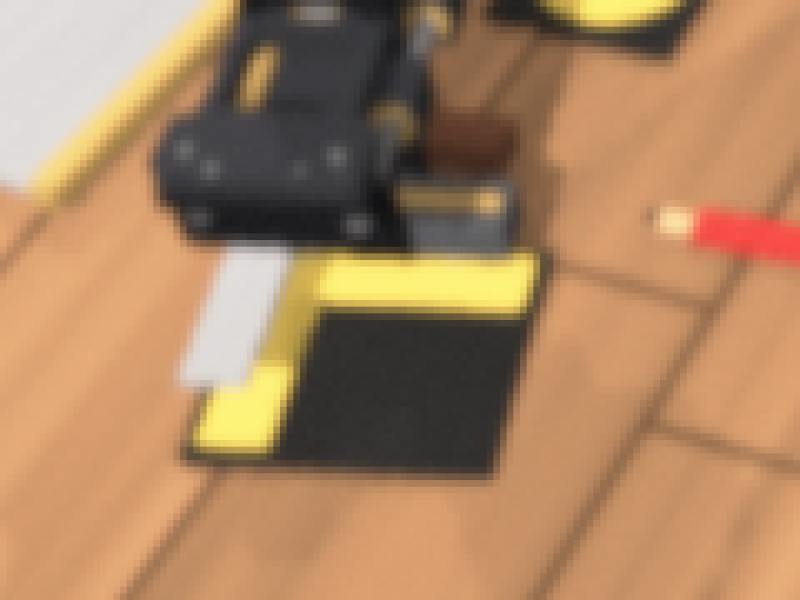

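The square hovers over its L. The blade's end corners are at (180,383) and (246,388), and the stock's near-end corners at (515,255) below and (518,185) above.

Run:
```python
from h import *
q=lambda u,v,z:px('side7',125+u/6.667-.4,185+v/6.667-.4,z)
a=np.deg2rad(16.3);R=np.array([[np.cos(a),np.sin(a)],[-np.sin(a),np.cos(a)]]);o=np.array([642.5,101])
for n,p,z in(('blade +x (exp 50,47)',(180,383),38),('blade -x (26,47)',(246,388),38),('stock end bottom (-50,-23)',(514,255),28),('silh +x+y (50,47)',(192,452),6),('silh -x end (-50,-23)',(531,317),6),('silh -x-y (-50,-47)',(541,255),6)): print(n,(R@(q(*p,z)-o)).round(1))
```

```text
blade +x (exp 50,47) [50.  47.5]
blade -x (26,47) [26.5 48.3]
stock end bottom (-50,-23) [-49.1 -27.2]
silh +x+y (50,47) [52.2 52.5]
silh -x end (-50,-23) [-54.1 -17. ]
silh -x-y (-50,-47) [-51.5 -47.5]
```

```bash
python3 -m crank '[[-0.7,0,5,0,15],[-0.7,0,9,0,15],[-0.7,0,12,0,15],[-0.7,0,14.5,0,15],[-0.7,0,16.5,0,15],[-0.7,0,18,0,15],[-0.7,0,19,0,15],[-0.7,0,20,0,15],[-0.7,0,20.5,0,15],[-0.7,0,20.5,0,15]]'; python3 -c "
from h import *
go(650.4,66.8,28.2,196.3)"
```

```text
t: 17.82
eef_pos: [650.3, 66.8, 29.2]
tcp_rot: [-3.142, -0.0, -2.859]
ft_force: [-0.5, -0.6, -3.5]
opening: 0.246
grip_force: 30.0
t 17.8 at [650.3  66.8  29.2] yaw -163.8 open 23.4 -> rows [-0.1 -0.   1.  -0.1]
```

```bash
python3 -m crank '[[0,0,0.4,0,15],[0,0,0.8,0,15],[0,0,1.2,0,15],[0,0,1.5,0,15],[0,0,1.5,0,15]]'; python3 -m crank '[[0,0,0,0,48],[0,0,0,0,48],[0,0,0,0,48],[0,0,0,0,48],[0,0,-5,0,48],[0,0,-30,0,48],[0,0,-65,0,60],[0,0,-100,0,90],[0,0,-100,0,95]]'; python3 -c "
from h import *
go(420.3,302.5,130,196)"
```

```text
t: 18.23
eef_pos: [650.4, 66.8, 28.2]
tcp_rot: [-3.141, 0.0, -2.859]
ft_force: [-2.1, -0.1, 2.5]
opening: 0.246
grip_force: 30.0
t: 18.98
eef_pos: [652.8, 66.9, 134.8]
tcp_rot: [-3.139, 0.009, -2.859]
ft_force: [0.4, -0.3, 0.2]
opening: 0.657
grip_force: 0.0
t 19.0 at [652.8  66.9 134.8] yaw -163.8 open 62.5 -> rows [1.577e+02 2.911e+02 4.800e+00 2.000e-01]
```

```bash
python3 -m crank '[[20,36,0,0,95],[40,73,0,0,95],[60,110,0,0,95],[79,146,0,0,95],[98,182,0,0,95],[118,219,0,0,95],[138,255,0,0,95],[158,292,20,0,95],[158,292,50,0,95],[158,292,60,0,95]]';python3 -c "
from h import *
go(420.6,303,21.5,196)"
```

```text
t: 19.82
eef_pos: [414.9, 304.2, 65.7]
tcp_rot: [-3.141, -0.002, -2.856]
ft_force: [-0.5, -0.3, -0.8]
opening: 1.0
grip_force: 0.0
t 19.8 at [414.9 304.2  65.7] yaw -163.6 open 95.1 -> rows [-5.2 -2.8 44.2  0.4]
```

```bash
python3 -m crank '[[0,0,5,0,95],[0,0,10,0,95],[0,0,10,0,95]]';python3 - <<'E'
from h import *
go(420.6,303,21.5,196)
for n in('top','side'):
    snap(n,n+'9'); 
t=cv2.imread('pics/top9.png');s=cv2.imread('pics/side9.png')
cv2.imwrite('pics/c9.png',np.vstack([np.hstack([cv2.resize(t[110:200,200:320],(400,300),interpolation=3),cv2.resize(t[110:230,270:430],(400,300),interpolation=3)]),np.hstack([cv2.resize(s[270:390,150:310],(400,300),interpolation=3),cv2.resize(s[130:250,210:370],(400,300),interpolation=3)])]))
E
```

```text
t: 20.07
eef_pos: [418.2, 302.5, 57.7]
tcp_rot: [-3.141, -0.0, -2.861]
ft_force: [-0.6, -0.1, 0.2]
opening: 1.001
grip_force: 0.0
t 20.1 at [418.2 302.5  57.7] yaw -163.9 open 95.2 -> rows [-2.5 -0.2 36.2  0.1]
```

View pics/c9.png

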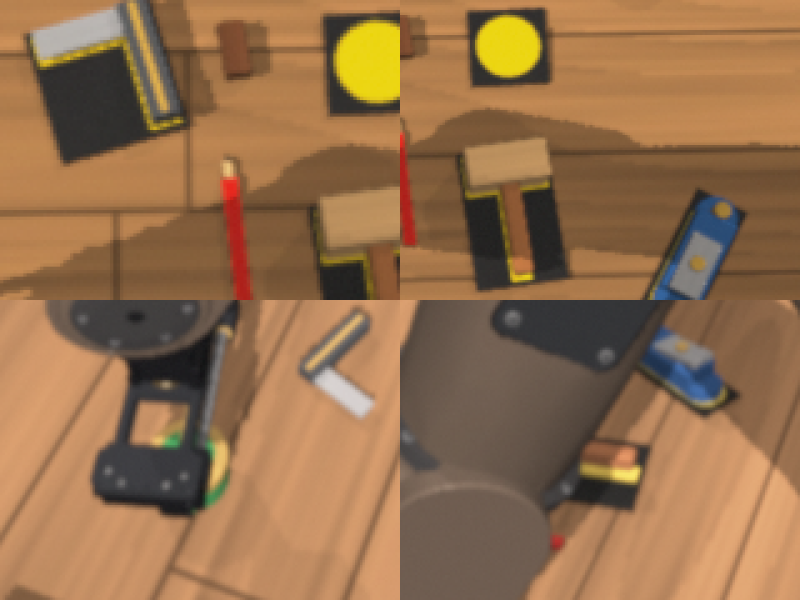

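The square sits aligned on its L (top left). The mallet and plane are on their pads, and the fingers straddle the tin. I'm descending to grip it.

```bash
python3 -m crank '[[-2,0,15,0,95],[-2,0,28,0,95],[-2,0,35,0,95],[-2,0,36,0,95],[-2,0,36,0,95],[-2,0,36,0,55],[-2,0,36,0,55],[-2,0,36,0,55],[-2,0,36,0,55],[-2,0,36,0,55]]';python3 -m crank '[[0,0,0,0,55],[0,0,0,0,55],[0,0,-4,0,55],[0,0,-15,0,55],[0,0,-40,0,55],[0,0,-80,0,55],[0,0,-100,0,55],[0,0,-100,0,55]]';python3 -c "
from h import *
go(653.4,-114.8,120,196)"
```

```text
t: 21.0
eef_pos: [419.2, 303.9, 22.1]
tcp_rot: [-3.142, 0.0, -2.859]
ft_force: [0.3, 0.1, 0.1]
opening: 0.701
grip_force: 0.0
t: 21.67
eef_pos: [420.4, 304.6, 126.4]
tcp_rot: [3.14, 0.007, -2.859]
ft_force: [0.5, -0.3, -2.1]
opening: 0.664
grip_force: 30.0
t 21.7 at [420.4 304.6 126.4] yaw -163.8 open 63.2 -> rows [-1.069e+02 -4.677e+02  6.400e+00  2.000e-01]
```

```bash
python3 -m crank '[[-9,-39,0,0,55],[-18,-78,0,0,55],[-27,-117,0,0,55],[-36,-156,0,0,55],[-45,-195,0,0,55],[-54,-234,0,0,55],[-63,-273,0,0,55],[-72,-312,0,0,55],[-80,-350,0,0,55],[-89,-389,0,0,55]]';python3 -m crank '[[-10,-39,5,0,55],[-18,-76,20,0,55],[-18,-78,50,0,55],[-18,-78,60,0,55],[-18,-78,60,0,55],[-18,-78,60,0,55]]'; python3 -c "
from h import *
go(653.4,-114.8,28.3,196)"
```

```text
t: 22.5
eef_pos: [613.0, -46.9, 121.1]
tcp_rot: [3.141, -0.001, -2.859]
ft_force: [0.3, -0.1, -2.0]
opening: 0.666
grip_force: 30.0
t: 23.0
eef_pos: [651.3, -113.8, 61.5]
tcp_rot: [3.14, -0.002, -2.859]
ft_force: [0.3, 0.1, -1.6]
opening: 0.664
grip_force: 30.0
t 23.0 at [ 651.3 -113.8   61.5] yaw -163.8 open 63.2 -> rows [-1.8 -1.5 33.2  0.2]
```

```bash
python3 -m crank '[[-1,-1,8,0,55],[-1,-1,15,0,55],[-1,-1,20,0,55],[-1,-1,24,0,55],[-1,-1,27,0,55],[-1,-1,29,0,55],[-1,-1,30,0,55],[-1,-1,31,0,55],[-1,-1,31.5,0,55],[-1,-1,31.5,0,55]]'; python3 -c "
from h import *
go(653.4,-114.8,28.1,196)"
```

```text
t: 23.83
eef_pos: [653.3, -115.7, 30.4]
tcp_rot: [-3.141, 0.0, -2.859]
ft_force: [-0.2, -0.9, -1.7]
opening: 0.67
grip_force: 30.0
t 23.8 at [ 653.3 -115.7   30.4] yaw -163.8 open 63.7 -> rows [-0.4  0.8  2.3  0.2]
```

```bash
python3 -m crank '[[0,0.5,0.6,0,55],[0,0.5,1.1,0,55],[0,0.5,1.6,0,55],[0,0.5,2.1,0,55],[0,0.5,2.6,0,55],[0,0.5,2.6,0,55]]'; python3 -c "
from h import *
go(653.4,-114.8,28.1,196)"
```

```text
t: 24.33
eef_pos: [653.1, -115.1, 28.0]
tcp_rot: [-3.141, 0.0, -2.859]
ft_force: [-2.5, 0.2, 2.5]
opening: 0.666
grip_force: 30.0
t 24.3 at [ 653.1 -115.1   28. ] yaw -163.8 open 63.3 -> rows [-0.3  0.2 -0.1  0.2]
```

Contact, so I'm releasing, rising, and moving away to the clear left side for a final look.

```bash
python3 -m crank '[[0,0,0,0,90],[0,0,0,0,90],[0,0,0,0,90],[0,0,0,0,90],[0,0,-5,0,90],[0,0,-30,0,90],[0,0,-70,0,90],[0,0,-110,0,90],[0,0,-150,0,90],[0,0,-180,0,90]]'; python3 -c "
from h import *
go(420,350,230,196)"
```

```text
t: 25.17
eef_pos: [653.4, -115.2, 211.7]
tcp_rot: [-3.14, 0.003, -2.859]
ft_force: [1.1, 1.0, 0.7]
opening: 0.946
grip_force: 0.0
t 25.2 at [ 653.4 -115.2  211.7] yaw -163.8 open 90.0 -> rows [ 9.460e+01  5.118e+02 -1.830e+01  2.000e-01]
```

```bash
python3 -m crank '[[94,512,-18,0,90],[94,512,-18,0,90],[94,512,-18,0,90],[94,512,-18,0,90],[94,512,-18,0,90],[94,512,-18,0,90],[94,512,-18,0,90],[94,512,-18,0,90],[94,512,-18,0,90],[94,512,-18,0,90]]'; python3 -m crank '[[18,100,0,0,90],[18,100,0,0,90],[18,100,0,0,90],[18,100,0,0,90]]'
python3 - <<'E'
from h import *; import seg
for n in('top','side'):
    snap(n,n+'10'); seg.blobs(n+'10',(100,120,40),(125,255,255),21); seg.blobs(n+'10',(45,100,60),(75,255,255),42)
t=cv2.imread('pics/top10.png');s=cv2.imread('pics/side10.png')
cv2.imwrite('pics/c10.png',cv2.resize(t[95:245,225:425],(800,600),interpolation=3))
cv2.imwrite('pics/c11.png',cv2.resize(s[120:270,180:380],(800,600),interpolation=3))
E
```

```text
t: 26.0
eef_pos: [465.5, 258.8, 222.7]
tcp_rot: [3.142, 0.001, -2.859]
ft_force: [1.4, 0.3, 0.2]
opening: 0.943
grip_force: 0.0
t: 26.33
eef_pos: [419.7, 351.3, 222.5]
tcp_rot: [3.141, 0.001, -2.855]
ft_force: [-0.5, -0.5, -0.9]
opening: 0.945
grip_force: 0.0
top10 [388. 212.] cen 418.4 -296.7 rect [ 416.3 -299.1] [ 45.7 135. ] 62.1 area 2170
top10 [314. 123.] cen 653.9 -115.9 rect [ 653.5 -117. ] [39.  38.1] 88.9 area 1180
side10 [318. 155.] cen 413.2 -283.4 rect [ 413.4 -289.5] [ 59.  131.8] 57.8 area 3623
```

View pics/c10.png

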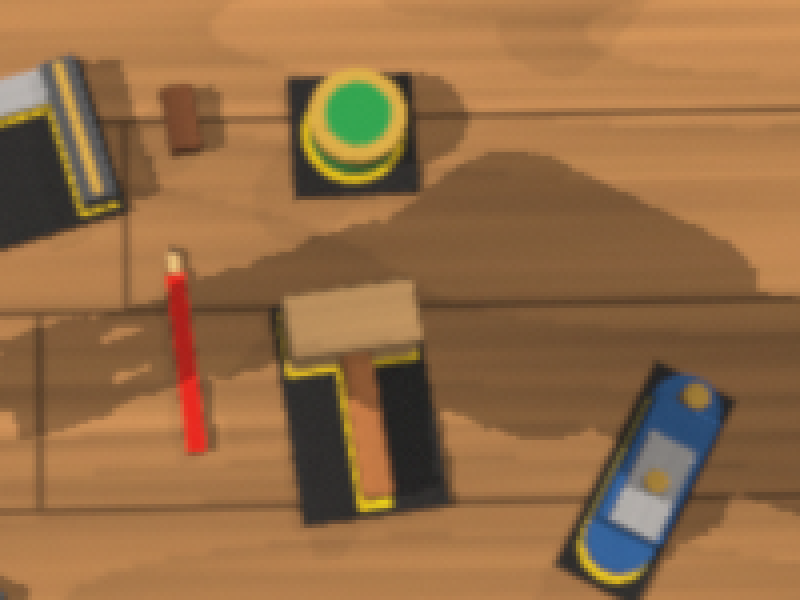

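View pics/c11.png

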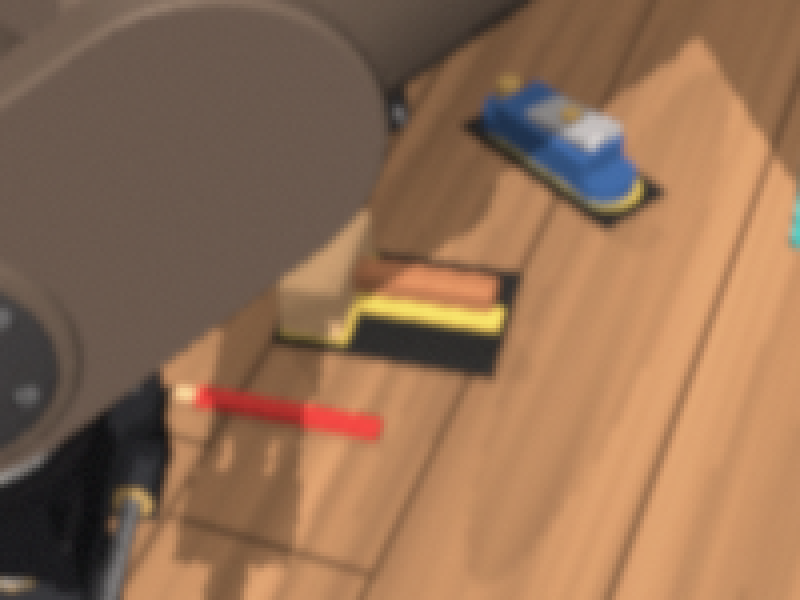

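All four rest on their pads: tin (357,115), mallet head (350,320), plane (655,470) and square stock (80,130). One last numeric check on the mallet, plane and square.

Run:
```python
from h import *
def chk(o,yaw,L,f,s,off):
    a=np.deg2rad(yaw);R=np.array([[np.cos(a),np.sin(a)],[-np.sin(a),np.cos(a)]])
    for n,p,z in L: print(n,(R@(px(f,off[0]+p[0]/s-.4,off[1]+p[1]/s-.4,z)-np.array(o))).round(1))
chk((468.9,-112.3),7.2,[('head+x+y 67.5,42.5',(282,296),48),('+x-y',(416,281),48),('end -67.5,0',(376,498),37),('silh end -68,0',(375,511),6)],'top10',4,(225,95))
chk((468.9,-112.3),7.2,[('side: base -x+y 25.5,42.5',(330,340),6),('silh 25,43',(348,346),6),('base +x+y',(279,334),6),('silh end +y -68,11',(500,332),6),('handle end -67.5,10 z17',(497,305),17)],'side10',4,(180,120))
chk((415.3,-296),-29,[('plane end low -70,0',(607,570),10),('silh -71',(608,580),6),('pad corner -76,29',(558,565),6),('pad corner -76,-29',(634,598),6),('pad 76,29',(657,363),6)],'top10',4,(225,95))
chk((642.5,101),16.3,[('stock -x end top: -50,-23',(86,206),26),('-50,-47',(117,196),26),('50,-47 top',(76,57),26)],'top10',4,(225,95))
```

```text
head+x+y 67.5,42.5 [67.8 41. ]
+x-y [ 65.1 -44.5]
end -67.5,0 [-67.    1.8]
silh end -68,0 [-70.6   0.4]
side: base -x+y 25.5,42.5 [35.7 42.9]
silh 25,43 [22.9 45.6]
base +x+y [69.6 44.7]
silh end +y -68,11 [-69.9  12.1]
handle end -67.5,10 z17 [-65.1  -0.9]
plane end low -70,0 [-65.   -2.8]
silh -71 [-69.7  -6.6]
pad corner -76,29 [-76.   25.9]
pad corner -76,-29 [-72.3 -26.3]
pad 76,29 [73.4 26.8]
stock -x end top: -50,-23 [-52. -26.]
-50,-47 [-51.5 -47.1]
50,-47 top [ 47.8 -49.3]
```

```bash
python3 -c "
from cell import env
print(env.job_done())"
```

```text
the job is handed in; nothing more can be done
None
```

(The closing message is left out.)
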